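# Torch on, then lamp off

### The arm

A 7-joint arm with a two-finger parallel gripper is mounted at the origin on the work surface. World frame = base frame: x ahead of the robot, y to its left, z up, the work surface at z = 0. Lengths are in mm, angles in rad, forces in N, time in s.
With the tool pointing down it reaches from about 425 to 950 mm from the base axis. Payload 4.7 kg.
Tool frame: the origin (TCP) lies midway between the tips of the shut fingers; the grasp point (between the pads) lies 19 mm behind it; z points along the fingers, y is the line along which they close (so a half turn about z gives the same grasp; the last joint's range is limited). The gripper opens to 87 mm and grips with 3 to 60 N. Pads are 19 mm wide; open, the fingers measure 117 mm over their backs; the gripper's body (75 mm by 190 mm) begins 51 mm behind the grasp point.
Start: joints at [1.279, 0.469, -0.049, 1.532, 0.024, 1.141, -0.082], TCP at [175.402, -651.831, 222.573] pointing down, gripper open.
Joint ranges: [-2.59, 2.59], [-0.33, 1.99], [-1.39, 1.29], [0.1, 2.45], [-1.04, 4.18], [0.21, 1.99], [-2.66, 2.66]. Speed limits (rad/s): [2.57, 2.57, 3.14, 3.14, 3.14, 3.14, 3.14].

### API

Orientations are given as a 3x3 rotation matrix whose columns are the frame's x, y, z axes.
In Python, from workcell import bot gives the robot as it stands.
- The arm moves only by the tool step_arm, never from a script. Its argument "plan" is a list of rows, each an object of numbers: "x", "y", "z": the shift along the tool's x, y, z in cm; "rx", "ry", "rz": the turn, a rotation vector about the tool's x, y, z in degrees. In form: [{"x": .., "y": .., "z": .., "rx": .., "ry": .., "rz": ..}, ...]. A call has 1 to 10 rows; each row shifts and turns the commanded pose from where the row before left it, along the tool's axes as they then stand; what a row does not reach is not made up. A row lasts 1/8 s, in which the tool goes at most 62.5 mm and 10.7 degrees, less where a joint would pass 70% of its speed; a pose out of reach is approached as far as the arm can. A call with a gripper value outside its range is refused whole. "hand" is the finger opening in cm, from 0 to 8.7, set as the call begins (left out, the last holds). The fingers move at their own pace and stop on an object; "force" is the grip in N (left out, the last holds). Time passes only in rows, so rows that do not move let the fingers close. It gives the time, the measured TCP pose, the force, the opening and the grip force at its end, in the units of the state.
- bot.get_obs(): the state, without advancing time (a new reading comes with each control period).
- bot.grab_frame(name): name is "side" or "top" or "wrist"; returns a dict with "image" (384x512x3 uint8, red, green, blue), "camera_matrix" (3x3 intrinsics, pixels), "xyz" and "rotation" of the camera in the world; the wrist camera has in their place "mount" (4x4, takes a point from camera to tool coordinates, whose origin is the TCP and whose axes are the flange's). Camera axes: x right, y down, z forward; pixel columns grow to the right and rows downward; lengths in mm; the calibration is good to about 2 mm. The wrist camera is an equidistant fisheye: a pixel r from the principal point sees the ray r / f radians off the axis. A picture is of the moment at which its call begins: read the wrist's pose just before it. There is no depth.
- bot.close_job(): hands the job in; it is judged then, once.
The state is a dict: "time_s": time; "q": joint angles; "dq": joint speeds; "tau": joint torques, N m; "eef_pos": TCP position; "ee_rot": TCP orientation; "contact_force": force on the tool from outside, world axes, zero at the start; "ft_torque": the same for the moment, N m; "finger_gap": finger opening in mm; "finger_force": force on a finger pad.
Only numpy, scipy, OpenCV 4.12 (cv2) and the standard library are available. Lean on these libraries where they do the work, as an engineer would, in place of code of your own. Each camera call takes 0.05 s, during which the arm holds its last target. There are 200 camera calls.

### The job

Off to bed: first light the yellow torch by pressing the round switch on top of it right in, and only then put out the little mushroom lamp by pressing the button on the crown of its shade right in and letting it spring back, so that nobody is left in the dark. Do it gently with the fingertips and pick nothing up: torch and lamp stay where they are, the torch's square lantern switch is not pressed, and the other things on the cabinet are not disturbed. Finish with the hand clear.

Things in the scene. Friction and masses are not known exactly. Their poses are not given: they have to be found in the camera images.
- torch: Yellow plastic torch lying on its side, 180 mm long, body 43 mm thick, with a black octagonal rubber guard 54 mm across flats at each end that stops it rolling; 0.32 kg, loose. Origin: on the table under the middle of its length. x runs along the torch towards the lens, z is up. Highest fixed parts 54 mm above the table (the guards), switch plinth 53 mm.
- torch_switch (a joint): Round latching switch of the torch: how far it is pushed in, 0 (off, standing up) to 0.005 m (right in: on). Starts at 0. It takes 3 N to start and 4.8 N to push right in (there it meets a firm stop: keep well below 35 N), and it stays where it is pushed to, so it does not come back up.
- torch_switch_top (a point): Centre of the top face of the torch's round black switch, 22 mm across, facing up; 18 mm from the torch's middle towards the lens, 60 mm above the table when off and 55 mm when on. It moves with the switch.
- lantern_switch (a joint): The torch's other switch, the square one for the side lantern, which is to be left alone: 0 up, 0.004 m pressed in, spring return, 1.6 N to start.
- lantern_switch_top (a point): Centre of the top face of the square black lantern switch, 14 mm by 14 mm; 38 mm from the torch's middle towards the tail, 57 mm above the table.
- lamp: Cordless mushroom lamp: round aluminium base 104 mm across, thin stem, white domed shade 126 mm across whose underside is 136 mm and crown 195 mm above the table; 0.75 kg, loose. Origin: on the table under its centre, z up.
- lamp_button (a joint): Push button on the crown of the lamp: 0 up, 0.004 m pressed right in. Spring return: 1.5 N to start, 5 N right in, firm stop there (keep well below 35 N); it springs back when let go. Starts at 0.
- lamp_button_top (a point): Centre of the top face of the lamp's round dark steel button, 24 mm across, facing up, on the lamp's axis, 202 mm above the table when up and 198 mm when pressed. It moves with the button.
- tin: Bystander: closed white round screw-top tin, 58 mm across, 25 mm high, loose, lies close beside the torch. Origin: centre of its underside.
- coaster: Bystander: round stainless steel coaster, 95 mm across, 6 mm thick, loose. Origin: centre of its underside.
- organiser: Bystander, fixed: walnut remote organiser, 70 mm (x) by 108 mm (y), 92 mm high, three narrow slots side by side along y, open at the top. Origin: centre of its underside.
- remote_tall: Bystander: black remote 170 mm long, standing in an outer slot of the organiser, its top 178 mm above the table, loose. Origin: centre of its lower end.
- remote_short: Bystander: black remote 140 mm long, standing in the other outer slot, its top 148 mm above the table, loose. Origin: centre of its lower end.
- glasses_case: Bystander: grey spectacle case 62 mm by 158 mm, 39 mm high, loose, at the back to one side. Origin: centre of its underside.
- mug: Bystander: blue ceramic mug 80 mm across, 92 mm high, loose, at the back to the other side. Origin: centre of its underside.
- paperback: Bystander: closed paperback book 100 mm by 150 mm, 19 mm thick, loose, lying flat next to the coaster on the robot's side of it. Origin: centre of its underside.
Mind the look-alikes: they are no part of the job. Leave any purple look-alike of the lamp alone.

How it is judged:
By the outcome, as a careful person would: the job done as asked, in the order asked, and still so for the second after the job is handed in, with the robot touching nothing.
It also fails if it takes over 45 s, if anything falls off the work surface, if the arm or the gripper's body presses on something with over 40 N, if the wrist force passes 120 N, or if a joint passes its speed limit or range.

## Working session

There is one attempt and no reset: what is moved stays moved. The work goes in short steps, Python scripts to look and compute and a tool call to move; the robot and the scene stay as the last step left them, time stands still between calls to the robot, and variables do not carry over. Pictures are saved under pics/ and viewed, at most 10 in all, crops included, and the job is handed in when it is done.

Besides the shell and the picture viewer there is one more tool, called after ">>>" as name(argument=value, ...) on one line, values as JSON. step_arm: Moves the arm, as the interface text tells. Its arguments: {"type":"object","properties":{"plan":{"type":"array","items":{"type":"object","properties":{"x":{"type":"number"},"y":{"type":"number"},"z":{"type":"number"},"rx":{"type":"number"},"ry":{"type":"number"},"rz":{"type":"number"}}}},"hand":{"type":"number"},"force":{"type":"number"}},"required":["plan"]}

```bash
mkdir -p pics; cat > h.py <<'E'
import numpy as np, cv2, pickle
def ray(f,u,v,o=None):
    K=f["camera_matrix"]; 
    d=np.linalg.inv(K)@[u,v,1.]
    return np.array(f["xyz"],float), np.array(f["rotation"])@d
def plane(f,u,v,z):
    c,d=ray(f,u,v); return c+d*(z-c[2])/d[2]
def proj(f,p):
    q=f["camera_matrix"]@(np.array(f["rotation"]).T@(np.array(p,float)-f["xyz"])); return q[:2]/q[2]
E
python3 - <<'E'
from workcell import bot
import cv2,pickle,numpy as np
o=bot.get_obs(); F={n:bot.grab_frame(n) for n in("side","top")}
pickle.dump(F,open("f0.pkl","wb"))
for n in F:
    print(n,F[n]["xyz"],F[n]["rotation"],F[n]["camera_matrix"])
    cv2.imwrite(f"pics/{n}0.png",cv2.resize(F[n]["image"][:,:,::-1],(800,600),interpolation=cv2.INTER_CUBIC))
print(o["eef_pos"],o["ee_rot"],o["finger_gap"],o["time_s"])
E
```

```text
side [204.19843419 421.40666332 880.39547591] [[-0.83876955 -0.41148828  0.35657122]
 [-0.54417731  0.655598   -0.52350962]
 [-0.01834931 -0.63314189 -0.77381823]] [[358.30825227   0.         256.77583559]
 [  0.         358.30825227 192.47343028]
 [  0.           0.           1.        ]]
top [ 496.59359977  -48.33026573 1318.41647533] [[ 0.03119177 -0.99814431  0.05229741]
 [-0.99917813 -0.03249375 -0.02423285]
 [ 0.02588722 -0.05149856 -0.99833749]] [[460.1921653    0.         250.21566729]
 [  0.         460.1921653  191.389129  ]
 [  0.           0.           1.        ]]
[ 175.23018366 -651.24675656  221.50720668] [[ 9.65653810e-01  2.59831469e-01 -5.71184030e-04]
 [ 2.59832087e-01 -9.65652070e-01  1.83496502e-03]
 [-7.47833818e-05 -1.92035291e-03 -9.99998153e-01]] 87.15200502195293 0.0
```

View pics/top0.png

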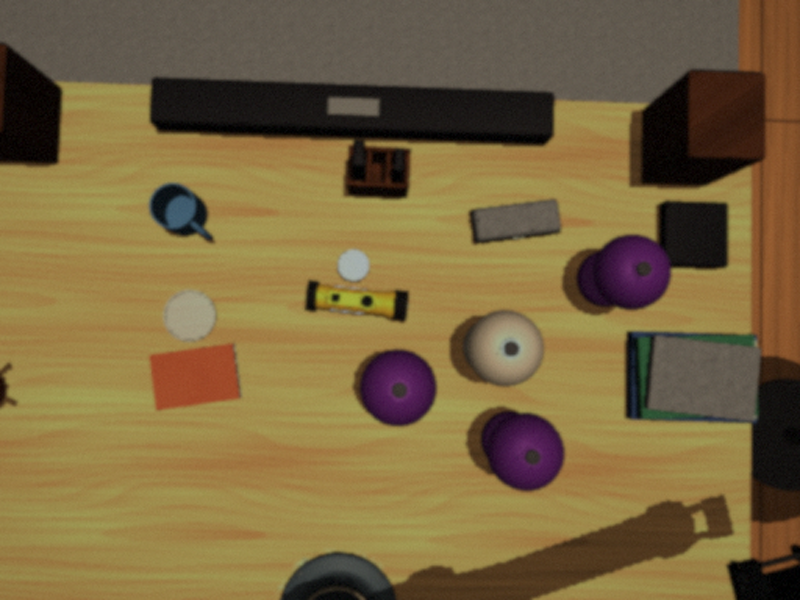

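View pics/side0.png

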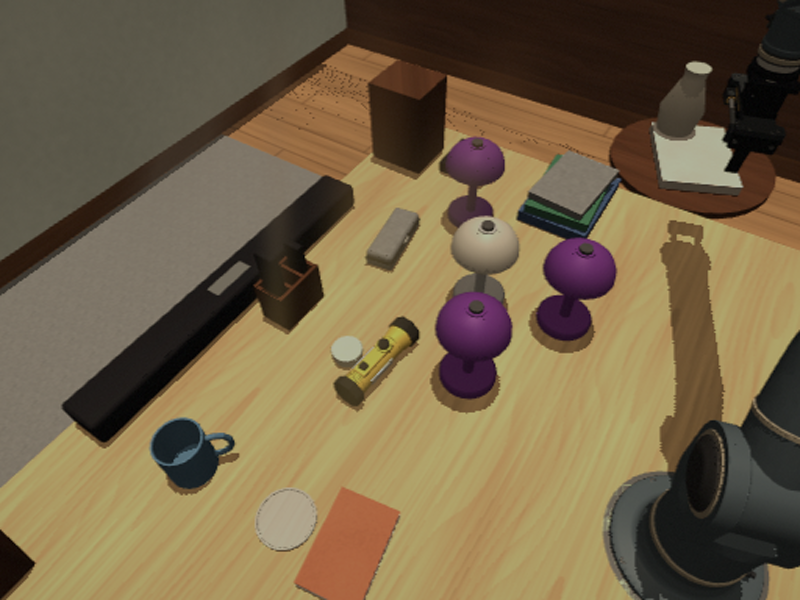

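The top view shows the torch at about (357,300), with switches at (335,297) and (367,301). The white lamp's button is at (511,348). The purple lamps at (398,388), (632,272) and (525,452) are look-alikes: only the white-shaded one fits. The switch at (367,301) sits nearer the torch's middle, which fits the round one (18 mm offset against 38 mm). I'll measure these and confirm in one crop.

```bash
python3 - <<'E'
import pickle,cv2,numpy as np
from h import *
F=pickle.load(open("f0.pkl","rb")); t=F["top"]; s=F["side"]
def dark(f,u,v,r,th):
    im=f["image"].max(2).astype(int); m=(im<th).astype(np.uint8)
    n,l,st,c=cv2.connectedComponentsWithStats(m[int(v-r):int(v+r)+1,int(u-r):int(u+r)+1])
    L=[(np.hypot(*(c[i]-r)),i) for i in range(1,n) if st[i,4]>5]
    if not L: return None
    i=min(L)[1]; return c[i]+[int(u-r),int(v-r)],st[i,4]
S=1.5625
top={"round":(367,301,60),"lant":(335,297,57),"lampb":(511,348,202)}
sd={"round":(384,344,60),"lant":(364,368,57),"lampb":(488,226,202)}
for k in top:
    for n,f,d in(("top",t,top),("side",s,sd)):
        u,v,z=d[k]; r=dark(f,u/S,v/S,9 if k=="lampb" else 6,95)
        if r: print(k,n,r[0],r[1],plane(f,*r[0],z).round(1))
hsv=cv2.cvtColor(t["image"],cv2.COLOR_RGB2HSV)
# purple shades, shade rim at ~ z150
m=cv2.inRange(hsv,(135,80,30),(165,255,255));n,l,st,c=cv2.connectedComponentsWithStats(m)
for i in range(1,n):
    if st[i,4]>100: print("purple",c[i]*S,st[i],plane(t,*c[i],150).round(0))
for nm,u,v,z in(("rem_tall",359,147,178),("rem_short",399,163,148),("org",378,160,92),("torchL",312,297,50),("torchR",401,305,50),("purpBtn",399,390,202),("tin",353,265,25)):
    print(nm,plane(t,u/S,v/S,z).round(0))
a=t["image"][165:265,185:360][:,:,::-1]; b=s["image"][120:270,200:370][:,:,::-1]
cv2.imwrite("pics/crop.png",np.hstack([cv2.resize(a,(437,250),interpolation=cv2.INTER_CUBIC)[:, :],cv2.resize(b,(283,250),interpolation=cv2.INTER_CUBIC)]))
E
```

```text
round top [234.31578947 192.18421053] 38 [558.9 -35.4  60. ]
round side [245.075 219.8  ] 40 [556.3 -33.7  60. ]
lant top [214.1  190.05] 20 [563.1  20.1  57. ]
lant side [232.19047619 233.9047619 ] 21 [561.   21.9  57. ]
lampb top [326.65517241 222.70689655] 58 [ 484.9 -263.7  202. ]
lampb side [311.8372093  144.20930233] 43 [ 482. -261.  202.]
purple [626.75811943 271.99941069] [ 371  151   59   46 1909] [ 615. -463.  150.]
purple [397.03208656 386.91534057] [ 231  225   47   47 1681] [416. -91. 150.]
purple [522.2998388 449.1822273] [ 309  264   51   49 1861] [ 322. -297.  150.]
rem_tall [799. -17. 178.]
rem_short [783. -83. 148.]
org [800. -48.  92.]
torchL [562.  60.  50.]
torchR [553. -97.  50.]
purpBtn [415. -92. 202.]
tin [624.  -9.  25.]
```

View pics/crop.png

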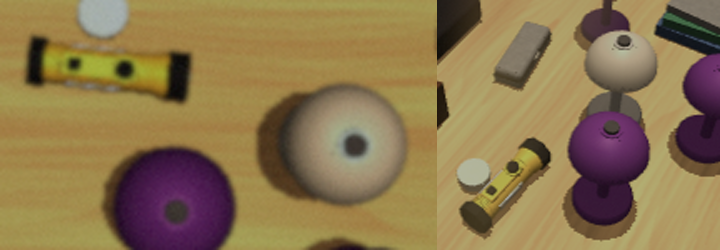

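Two views agree within about 3 mm, and the switch spacing of 55.6 mm matches the 56 mm given. That puts the round switch at (557.8, -34.6) and the lamp button at (483.5, -262.4). The crop confirms that the larger round switch is towards the lens, and that the white lamp is the only non-purple one.

Next I'll shut the fingers, rise, square the yaw and travel to the torch.

>>> step_arm(plan=[{"z": -4, "rz": 7.5}, {"z": -4, "rz": 7.5}, {"x": 2, "y": -3}, {"x": 2.4, "y": -4}, {"x": 2.4, "y": -4}, {"x": 2.4, "y": -4}, {"x": 2.4, "y": -4}, {"x": 2.4, "y": -4}, {"x": 2.4, "y": -4}, {"x": 2.4, "y": -4}], hand=0, force=10)

```text
invalid input
```

>>> step_arm(plan=[{"x": 2.4, "y": -4}, {"x": 2.4, "y": -4}, {"x": 2.4, "y": -4}, {"x": 2.4, "y": -4}, {"x": 2.4, "y": -4}, {"x": 2.4, "y": -4}, {"x": 2.4, "y": -4}, {"x": 0, "y": 0}, {"x": 0}, {"x": 0}])

```text
invalid input
```

>>> step_arm(plan=[{"x": 0.0, "y": 0.0, "z": -4.0, "rx": 0.0, "ry": 0.0, "rz": 7.5}, {"x": 0.0, "y": 0.0, "z": -4.0, "rx": 0.0, "ry": 0.0, "rz": 7.5}], hand=0)

```text
time_s: 0.35
eef_pos: [175.2, -651.3, 302.4]
ee_rot: [[1.0, -0.003, -0.001], [-0.003, -1.0, 0.002], [-0.001, -0.002, -1.0]]
contact_force: [-0.5, -0.7, 0.1]
finger_gap: 74.3
finger_force: 0.0
```

All six keys are needed. Now the traverse.

>>> step_arm(plan=[{"x": 2, "y": -3, "z": 0, "rx": 0, "ry": 0, "rz": 0}, {"x": 2.4, "y": -4, "z": 0, "rx": 0, "ry": 0, "rz": 0}, {"x": 2.4, "y": -4, "z": 0, "rx": 0, "ry": 0, "rz": 0}, {"x": 2.4, "y": -4, "z": 0, "rx": 0, "ry": 0, "rz": 0}, {"x": 2.4, "y": -4, "z": 0, "rx": 0, "ry": 0, "rz": 0}, {"x": 2.4, "y": -4, "z": 0, "rx": 0, "ry": 0, "rz": 0}, {"x": 2.4, "y": -4, "z": 0, "rx": 0, "ry": 0, "rz": 0}, {"x": 2.4, "y": -4, "z": 0, "rx": 0, "ry": 0, "rz": 0}])

```text
time_s: 1.35
eef_pos: [363.5, -340.1, 302.3]
ee_rot: [[1.0, 0.001, -0.0], [0.001, -1.0, 0.0], [-0.0, -0.0, -1.0]]
contact_force: [1.2, -0.3, -0.1]
finger_gap: 1.4
finger_force: 0.0
```

>>> step_arm(plan=[{"x": 2.4, "y": -4, "z": 0, "rx": 0, "ry": 0, "rz": 0}, {"x": 2.4, "y": -4, "z": 0, "rx": 0, "ry": 0, "rz": 0}, {"x": 2.4, "y": -4, "z": 0, "rx": 0, "ry": 0, "rz": 0}, {"x": 2.4, "y": -4, "z": 0, "rx": 0, "ry": 0, "rz": 0}, {"x": 2.4, "y": -4, "z": 0, "rx": 0, "ry": 0, "rz": 0}, {"x": 2.4, "y": -4, "z": 0, "rx": 0, "ry": 0, "rz": 0}, {"x": 2.4, "y": -4, "z": 0, "rx": 0, "ry": 0, "rz": 0}, {"x": 0, "y": 0, "z": 0, "rx": 0, "ry": 0, "rz": 0}])

```text
time_s: 2.35
eef_pos: [531.7, -57.0, 302.2]
ee_rot: [[1.0, 0.009, -0.0], [0.009, -1.0, 0.002], [-0.0, -0.002, -1.0]]
contact_force: [-1.0, -1.1, 0.2]
finger_gap: 0.5
finger_force: 0.0
```

>>> step_arm(plan=[{"x": 2.6, "y": -2.2, "z": 0, "rx": 0, "ry": 0, "rz": 0}, {"x": 0, "y": 0, "z": 4, "rx": 0, "ry": 0, "rz": 0}, {"x": 0, "y": 0, "z": 4, "rx": 0, "ry": 0, "rz": 0}, {"x": 0, "y": 0, "z": 4, "rx": 0, "ry": 0, "rz": 0}, {"x": 0, "y": 0, "z": 4, "rx": 0, "ry": 0, "rz": 0}, {"x": 0, "y": 0, "z": 2, "rx": 0, "ry": 0, "rz": 0}, {"x": 0, "y": 0, "z": 0, "rx": 0, "ry": 0, "rz": 0}])

```text
time_s: 3.22
eef_pos: [555.0, -40.6, 120.8]
ee_rot: [[1.0, -0.0, -0.005], [-0.0, -1.0, -0.0], [-0.005, 0.0, -1.0]]
contact_force: [0.3, -0.6, -1.2]
finger_gap: 0.6
finger_force: 0.0
```

```bash
python3 - <<'E'
from workcell import bot
import cv2,pickle,numpy as np
from h import *
o=bot.get_obs(); w=bot.grab_frame("wrist"); pickle.dump((o,w),open("w1.pkl","wb"))
im=cv2.resize(w["image"][:,:,::-1],(800,600),interpolation=cv2.INTER_CUBIC)
K=w["camera_matrix"];M=np.array(w["mount"]);R=np.array(o["ee_rot"]);print(o["eef_pos"],M.round(2),K)
def wp(p):
    q=np.linalg.inv(M)@np.r_[R.T@(np.array(p)-o["eef_pos"]),1]; q=q[:3]
    th=np.arctan2(np.hypot(q[0],q[1]),q[2]); d=q[:2]/np.hypot(*q[:2])*th*K[0,0]; return d+K[:2,2]
for p,c in(((557.8,-34.6,60),(0,255,0)),((562,21,57),(255,0,255))):
    u=wp(p)*1.5625;print(u);cv2.circle(im,tuple(int(a) for a in u),3,c,-1)
cv2.imwrite("pics/w1.png",im)
E
```

```text
[555.01291788 -40.60615312 120.77632253] [[   0.     -0.97   -0.26   67.48]
 [   1.      0.     -0.     -0.38]
 [   0.     -0.26    0.97 -161.55]
 [   0.      0.      0.      1.  ]] [[297.31863964   0.         253.52119031]
 [  0.         297.31863964 185.51703179]
 [  0.           0.           1.        ]]
[384.82497437 300.88607581]
[276.8395579  291.06753584]
```

View pics/w1.png

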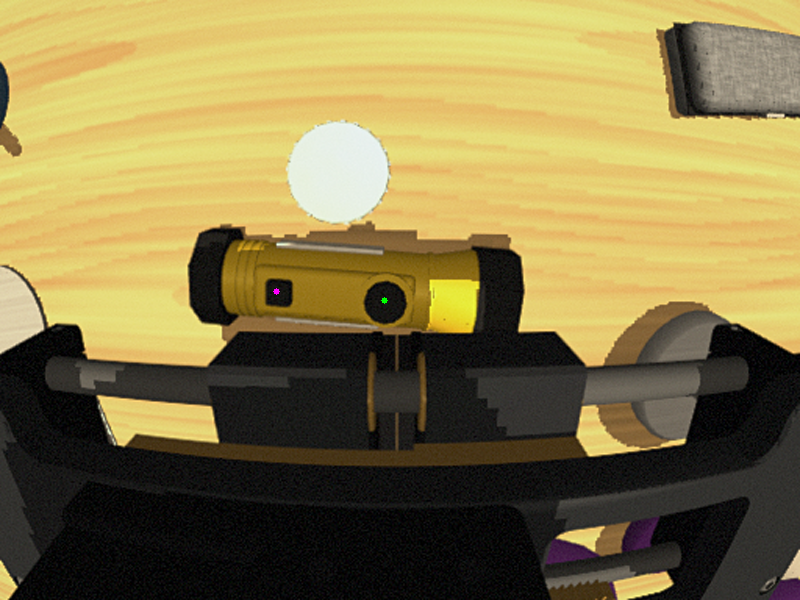

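The wrist view confirms the round switch at (385,301), the square one at (277,291), and my projected points fall on both. I'll correct by +3 mm in x and +6 mm in y, then descend to just above the switch.

>>> step_arm(plan=[{"x": 0.3, "y": -0.6, "z": 0, "rx": 0, "ry": 0, "rz": 0}, {"x": 0, "y": 0, "z": 2, "rx": 0, "ry": 0, "rz": 0}, {"x": 0, "y": 0, "z": 2, "rx": 0, "ry": 0, "rz": 0}, {"x": 0, "y": 0, "z": 1, "rx": 0, "ry": 0, "rz": 0}, {"x": 0, "y": 0, "z": 0, "rx": 0, "ry": 0, "rz": 0}, {"x": 0, "y": 0, "z": 0, "rx": 0, "ry": 0, "rz": 0}])

```text
time_s: 4.03
eef_pos: [560.6, -33.3, 73.5]
ee_rot: [[1.0, 0.001, 0.002], [0.001, -1.0, -0.0], [0.002, 0.0, -1.0]]
contact_force: [-0.4, 0.3, -0.0]
finger_gap: 0.7
finger_force: 0.0
```

>>> step_arm(plan=[{"x": -0.2, "y": 0, "z": 0.6, "rx": 0, "ry": 0, "rz": 0}, {"x": 0, "y": 0, "z": 0.4, "rx": 0, "ry": 0, "rz": 0}, {"x": 0, "y": 0, "z": 0.3, "rx": 0, "ry": 0, "rz": 0}, {"x": 0, "y": 0, "z": 0, "rx": 0, "ry": 0, "rz": 0}, {"x": 0, "y": 0, "z": 0, "rx": 0, "ry": 0, "rz": 0}])

```text
time_s: 4.65
eef_pos: [557.9, -33.4, 59.5]
ee_rot: [[1.0, 0.001, 0.0], [0.001, -1.0, -0.0], [0.0, 0.0, -1.0]]
contact_force: [0.2, -0.5, -0.4]
finger_gap: 0.6
finger_force: 0.0
```

>>> step_arm(plan=[{"x": 0, "y": 0, "z": 0.2, "rx": 0, "ry": 0, "rz": 0}, {"x": 0, "y": 0, "z": 0, "rx": 0, "ry": 0, "rz": 0}])

```text
time_s: 4.9
eef_pos: [558.0, -33.4, 57.7]
ee_rot: [[1.0, 0.001, 0.001], [0.001, -1.0, -0.0], [0.001, 0.0, -1.0]]
contact_force: [-0.3, -0.7, 1.7]
finger_gap: 0.5
finger_force: 0.9
```

>>> step_arm(plan=[{"x": 0, "y": 0, "z": 0.1, "rx": 0, "ry": 0, "rz": 0}, {"x": 0, "y": 0, "z": 0, "rx": 0, "ry": 0, "rz": 0}])

```text
time_s: 5.15
eef_pos: [558.0, -33.4, 56.8]
ee_rot: [[1.0, 0.001, 0.001], [0.001, -1.0, -0.0], [0.001, 0.0, -1.0]]
contact_force: [-0.0, -0.5, 3.1]
finger_gap: 0.6
finger_force: 1.8
```

Contact has begun. I'll continue in 1 mm steps until the stop shows.

>>> step_arm(plan=[{"x": 0, "y": 0, "z": 0.1, "rx": 0, "ry": 0, "rz": 0}, {"x": 0, "y": 0, "z": 0, "rx": 0, "ry": 0, "rz": 0}])

```text
time_s: 5.4
eef_pos: [558.0, -33.4, 55.6]
ee_rot: [[1.0, 0.001, 0.001], [0.001, -1.0, -0.0], [0.001, 0.0, -1.0]]
contact_force: [0.2, -1.1, 4.7]
finger_gap: 0.4
finger_force: 2.0
```

>>> step_arm(plan=[{"x": 0, "y": 0, "z": 0.1, "rx": 0, "ry": 0, "rz": 0}, {"x": 0, "y": 0, "z": 0, "rx": 0, "ry": 0, "rz": 0}])

```text
time_s: 5.65
eef_pos: [558.2, -33.4, 55.4]
ee_rot: [[1.0, 0.001, 0.001], [0.001, -1.0, -0.0], [0.001, 0.0, -1.0]]
contact_force: [-2.2, 0.2, 8.2]
finger_gap: 0.7
finger_force: 4.7
```

>>> step_arm(plan=[{"x": 0, "y": 0, "z": 0.1, "rx": 0, "ry": 0, "rz": 0}, {"x": 0, "y": 0, "z": 0, "rx": 0, "ry": 0, "rz": 0}])

```text
time_s: 5.9
eef_pos: [558.4, -33.5, 55.3]
ee_rot: [[1.0, 0.001, 0.001], [0.001, -1.0, -0.001], [0.001, 0.001, -1.0]]
contact_force: [-2.9, -1.3, 16.0]
finger_gap: 0.2
finger_force: 7.9
```

The firm stop is reached: 16 N, z stalled at 55.3 mm. I'll lift clear and check.

>>> step_arm(plan=[{"x": 0, "y": 0, "z": -0.5, "rx": 0, "ry": 0, "rz": 0}, {"x": 0, "y": 0, "z": -2, "rx": 0, "ry": 0, "rz": 0}, {"x": 0, "y": 0, "z": -4, "rx": 0, "ry": 0, "rz": 0}, {"x": 0, "y": 0, "z": 0, "rx": 0, "ry": 0, "rz": 0}])

```text
time_s: 6.4
eef_pos: [559.6, -33.4, 120.8]
ee_rot: [[1.0, 0.001, 0.005], [0.001, -1.0, -0.0], [0.005, 0.0, -1.0]]
contact_force: [-0.3, 0.4, -0.4]
finger_gap: 0.3
finger_force: 0.0
```

```bash
python3 - <<'E'
from workcell import bot
import cv2
o=bot.get_obs(); w=bot.grab_frame("wrist"); print(o["eef_pos"],o["contact_force"])
cv2.imwrite("pics/w2.png",cv2.resize(w["image"][120:240,100:360][:,:,::-1],(780,360),interpolation=cv2.INTER_CUBIC))
E
```

```text
[559.58537025 -33.36552623 120.77686866] [-0.32791422  0.35458844 -0.44520368]
```

View pics/w2.png

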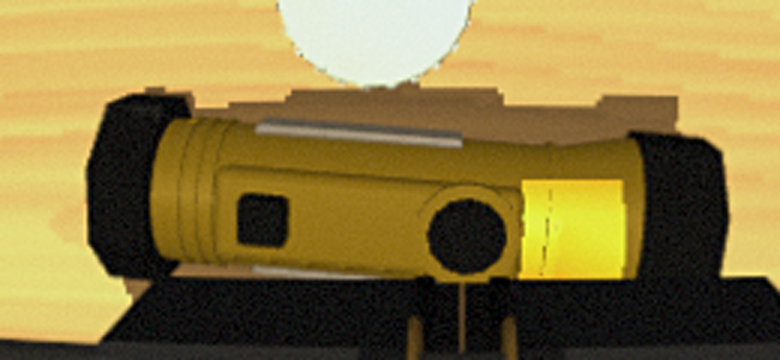

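The picture shows the torch unmoved, with the round switch at (466,235) in the crop. The force profile (3, then 4.7, then 16 N over 5 mm of travel) says it is right in. Now I'll go up and across to the white lamp.

>>> step_arm(plan=[{"x": 0, "y": 0, "z": -4.5, "rx": 0, "ry": 0, "rz": 0}, {"x": 0, "y": 0, "z": -4.5, "rx": 0, "ry": 0, "rz": 0}, {"x": 0, "y": 0, "z": -4.5, "rx": 0, "ry": 0, "rz": 0}, {"x": 0, "y": 0, "z": -4.5, "rx": 0, "ry": 0, "rz": 0}, {"x": -1.3, "y": 3.8, "z": 0, "rx": 0, "ry": 0, "rz": 0}, {"x": -1.3, "y": 3.8, "z": 0, "rx": 0, "ry": 0, "rz": 0}, {"x": -1.3, "y": 3.8, "z": 0, "rx": 0, "ry": 0, "rz": 0}, {"x": -1.3, "y": 3.8, "z": 0, "rx": 0, "ry": 0, "rz": 0}, {"x": -1.2, "y": 3.8, "z": 0, "rx": 0, "ry": 0, "rz": 0}, {"x": -1.2, "y": 3.9, "z": 0, "rx": 0, "ry": 0, "rz": 0}])

```text
time_s: 7.7
eef_pos: [480.7, -263.6, 296.6]
ee_rot: [[1.0, 0.001, -0.003], [0.001, -1.0, 0.001], [-0.003, -0.001, -1.0]]
contact_force: [-0.2, 0.6, -0.9]
finger_gap: 0.5
finger_force: 0.0
```

>>> step_arm(plan=[{"x": 0, "y": 0, "z": 0, "rx": 0, "ry": 0, "rz": 0}, {"x": 0, "y": 0, "z": 0, "rx": 0, "ry": 0, "rz": 0}, {"x": 0, "y": 0, "z": 0, "rx": 0, "ry": 0, "rz": 0}])

```text
time_s: 8.07
eef_pos: [482.4, -260.9, 298.0]
ee_rot: [[1.0, 0.004, -0.001], [0.004, -1.0, 0.001], [-0.001, -0.001, -1.0]]
contact_force: [-0.2, 0.9, 0.6]
finger_gap: 0.4
finger_force: 0.0
```

```bash
python3 - <<'E'
from workcell import bot
import cv2,numpy as np
o=bot.get_obs(); w=bot.grab_frame("wrist")
im=cv2.resize(w["image"][:,:,::-1],(800,600),interpolation=cv2.INTER_CUBIC)
K=w["camera_matrix"];M=np.array(w["mount"]);R=np.array(o["ee_rot"]);print(o["eef_pos"])
q=(np.linalg.inv(M)@np.r_[R.T@(np.array([483.5,-262.4,202])-o["eef_pos"]),1])[:3]
u=(q[:2]/np.hypot(*q[:2])*np.arctan2(np.hypot(*q[:2]),q[2])*K[0,0]+K[:2,2])*1.5625
print(u);cv2.circle(im,tuple(int(a) for a in u),3,(0,255,0),-1); cv2.imwrite("pics/w3.png",im)
E
```

```text
[ 482.4061438  -260.88767496  297.98177392]
[399.66410246 286.97025301]
```

View pics/w3.png

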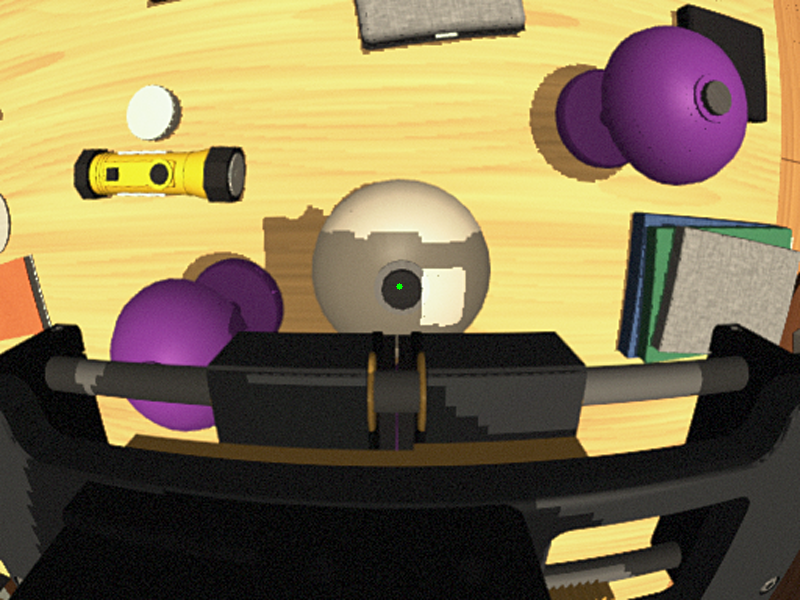

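The white shade's button is at (402,289), with my estimate 1–2 mm off. I'll shift 2 mm in y and descend to just above it.

>>> step_arm(plan=[{"x": 0, "y": 0.2, "z": 3, "rx": 0, "ry": 0, "rz": 0}, {"x": 0, "y": 0, "z": 3, "rx": 0, "ry": 0, "rz": 0}, {"x": 0, "y": 0, "z": 1.5, "rx": 0, "ry": 0, "rz": 0}, {"x": 0, "y": 0, "z": 0.8, "rx": 0, "ry": 0, "rz": 0}, {"x": 0, "y": 0, "z": 0, "rx": 0, "ry": 0, "rz": 0}, {"x": 0, "y": 0, "z": 0, "rx": 0, "ry": 0, "rz": 0}])

```text
time_s: 8.88
eef_pos: [482.7, -264.7, 216.5]
ee_rot: [[1.0, 0.001, 0.002], [0.001, -1.0, -0.001], [0.002, 0.001, -1.0]]
contact_force: [0.1, 0.0, 1.5]
finger_gap: -0.0
finger_force: 0.0
```

>>> step_arm(plan=[{"x": 0, "y": -0.1, "z": 0.7, "rx": 0, "ry": 0, "rz": 0}, {"x": 0, "y": 0, "z": 0.5, "rx": 0, "ry": 0, "rz": 0}, {"x": 0, "y": 0, "z": 0.2, "rx": 0, "ry": 0, "rz": 0}, {"x": 0, "y": 0, "z": 0, "rx": 0, "ry": 0, "rz": 0}])

```text
time_s: 9.38
eef_pos: [481.8, -263.4, 201.6]
ee_rot: [[1.0, 0.001, -0.001], [0.001, -1.0, 0.0], [-0.001, -0.0, -1.0]]
contact_force: [-1.4, 0.0, 2.3]
finger_gap: 0.2
finger_force: 1.0
```

>>> step_arm(plan=[{"x": 0, "y": 0, "z": 0.1, "rx": 0, "ry": 0, "rz": 0}, {"x": 0, "y": 0, "z": 0, "rx": 0, "ry": 0, "rz": 0}])

```text
time_s: 9.62
eef_pos: [481.9, -263.4, 200.7]
ee_rot: [[1.0, 0.001, -0.0], [0.001, -1.0, 0.0], [-0.0, -0.0, -1.0]]
contact_force: [-2.4, 1.1, 2.3]
finger_gap: 0.4
finger_force: 1.4
```

>>> step_arm(plan=[{"x": 0, "y": 0, "z": 0.1, "rx": 0, "ry": 0, "rz": 0}, {"x": 0, "y": 0, "z": 0, "rx": 0, "ry": 0, "rz": 0}])

```text
time_s: 9.88
eef_pos: [481.9, -263.5, 199.6]
ee_rot: [[1.0, 0.001, -0.0], [0.001, -1.0, 0.0], [-0.0, -0.0, -1.0]]
contact_force: [-1.6, 1.6, 4.1]
finger_gap: 0.2
finger_force: 1.9
```

>>> step_arm(plan=[{"x": 0, "y": 0, "z": 0.1, "rx": 0, "ry": 0, "rz": 0}, {"x": 0, "y": 0, "z": 0, "rx": 0, "ry": 0, "rz": 0}])

```text
time_s: 10.12
eef_pos: [482.0, -263.5, 198.6]
ee_rot: [[1.0, 0.001, -0.0], [0.001, -1.0, 0.0], [-0.0, -0.0, -1.0]]
contact_force: [-2.2, 0.2, 4.7]
finger_gap: 0.6
finger_force: 2.3
```

>>> step_arm(plan=[{"x": 0, "y": 0, "z": 0.1, "rx": 0, "ry": 0, "rz": 0}, {"x": 0, "y": 0, "z": 0, "rx": 0, "ry": 0, "rz": 0}])

```text
time_s: 10.38
eef_pos: [482.3, -263.6, 198.5]
ee_rot: [[1.0, 0.001, 0.001], [0.001, -1.0, -0.001], [0.001, 0.001, -1.0]]
contact_force: [-2.9, 1.3, 8.6]
finger_gap: 1.0
finger_force: 4.3
```

>>> step_arm(plan=[{"x": 0, "y": 0, "z": 0.05, "rx": 0, "ry": 0, "rz": 0}, {"x": 0, "y": 0, "z": 0, "rx": 0, "ry": 0, "rz": 0}])

```text
time_s: 10.62
eef_pos: [482.4, -263.7, 198.4]
ee_rot: [[1.0, 0.001, 0.001], [0.001, -1.0, -0.001], [0.001, 0.001, -1.0]]
contact_force: [-3.6, 2.2, 11.2]
finger_gap: 0.7
finger_force: 5.4
```

>>> step_arm(plan=[{"x": 0, "y": 0, "z": -0.4, "rx": 0, "ry": 0, "rz": 0}, {"x": 0, "y": 0, "z": -1, "rx": 0, "ry": 0, "rz": 0}, {"x": 0, "y": 0, "z": -3, "rx": 0, "ry": 0, "rz": 0}, {"x": 0, "y": 0, "z": -4, "rx": 0, "ry": 0, "rz": 0}, {"x": 0, "y": 0, "z": -3, "rx": 0, "ry": 0, "rz": 0}, {"x": 0, "y": 0, "z": 0, "rx": 0, "ry": 0, "rz": 0}, {"x": 0, "y": 0, "z": 0, "rx": 0, "ry": 0, "rz": 0}])

```text
time_s: 11.5
eef_pos: [481.6, -263.5, 310.0]
ee_rot: [[1.0, 0.001, -0.001], [0.001, -1.0, 0.0], [-0.001, -0.0, -1.0]]
contact_force: [-0.7, 0.5, -0.3]
finger_gap: 0.5
finger_force: 0.0
```

```bash
python3 - <<'E'
from workcell import bot
import cv2,numpy as np
w=bot.grab_frame("wrist"); s=bot.grab_frame("side"); print(bot.get_obs()["contact_force"])
cv2.imwrite("pics/end.png",np.hstack([cv2.resize(f["image"][:,:,::-1],(400,300)) for f in(w,s)]))
E
```

```text
[-0.35834234 -0.89067474  0.11168652]
```

View pics/end.png

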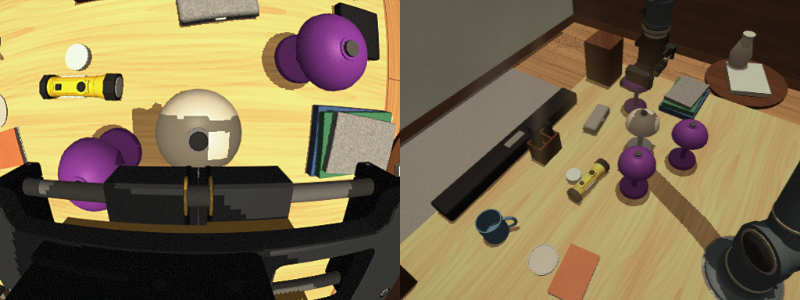

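Everything stands where it was, with the lamp at (199,130) and the torch at (82,87) in the wrist half. The hand is clear, so I'm handing in.

```bash
python3 -c "
from workcell import bot
print(bot.close_job())"
```

```text
the job is handed in; nothing more can be done
None
```

I pressed the torch's round switch right in (stop felt at 16 N), then pressed the white lamp's button right in (stop at 11 N) and let it go. In the last pictures everything stands where it was and the hand is clear. I went by force and travel, not by seeing either light change, and the job was handed in at about 11.7 s.

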